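# Rewind the finished film in the bedside camera

## Task

The roll in the wooden panoramic camera on the bedside table is finished: rewind it by turning the long crank on top of the camera clockwise (seen from above) until the film comes off its spool, when the resistance suddenly drops away and the little steel pin in the camera's top pops up. Stop cranking before you have gone another full turn and let go. The smaller box with the short brass crank is a music box: leave it alone, people are asleep.

Things in the scene. Friction and masses are not known exactly. Their poses are not given: they have to be found in the camera images.
- rewind_crank (a joint): Angle (rad) of the camera's long steel rewind crank, growing clockwise seen from above; starts between 0 and 2.5. It drags at about 7 N at the handle until, between 8.0 and 8.1, the film is free: the drag falls below 1 N and a steel pin, 12 mm across, 110 mm from the crank's axis, pops up 10 mm from flush with the camera's top. It then turns freely to 18 and stays where it is left.
- crank_handle (a point): Point on the axis of the rewind crank's upright handle, a smooth black cylinder 16 mm across, 40 mm tall: 15 mm of it above this point, 25 mm below. It spins freely on its pin, so it can be held at a fixed gripper heading and carried round its circle of 38 mm radius. Just under it is the flat crank arm, 26 mm below this point.
- crank_hub (a point): On the crank's upright turning axis, on top of its arm, 104 mm above the table, 14 mm above the camera's top, 75 mm from the camera's middle along its length. The camera, a dark wooden box with aluminium top, is 240 by 86 mm and 90 mm high, black lens on a long side, and stands immovably. A round black knob, 38 mm across, 18 mm high, at its other end is not needed.
- music_handle (a point): Centre of the 14 mm wooden ball handle of the music box, 89 mm above the table, 22 mm out from the axis of its short brass crank. The box is loose, pale wood, 94 mm square and 66 mm high, on the other side of the work area from the camera. Neither it nor its crank may be shifted (15 mm is too much).

How it is judged:
At the end, for the whole second after the job is handed in: The rewind crank has been turned past the point at which the film comes free (8.0 rad) but not a full turn beyond it (under 14.3 rad), and is at rest (value of joint rewind_crank between 8 and 14.3 rad and velocity of joint rewind_crank between -0.3 and 0.3 rad/s); the robot touches nothing.
It fails at once if the music box or its crank was shifted by more than 15 mm (distance of music_handle from where it was at the start of the episode above 0.015 m).
It also fails if it takes over 40 s, if anything falls off the work surface, if the arm or the gripper's body presses on something with over 40 N, if the wrist force passes 120 N, or if a joint passes its speed limit or range.

## Robot

A 6-joint arm with a two-finger parallel gripper is mounted at the origin on the work surface. World frame = base frame: x ahead of the robot, y to its left, z up, the work surface at z = 0. Lengths are in m, angles in rad, forces in N, time in s.
With the tool pointing down it reaches from about 0.35 to 0.975 m from the base axis. Payload 4.9 kg.
Tool frame: the origin (TCP) lies on the centre line of the jaws, within the pads' length; the fingertips stand 14 mm ahead of it and the grasp point (between the pads) lies 5 mm behind it; z points along the fingers, y is the line along which they close (so a half turn about z gives the same grasp; the last joint's range is limited). The gripper opens to 85 mm and grips with 20 to 120 N. Pads are 22 mm wide; open, the fingers measure 114 mm over their backs; the gripper's body (76 mm by 85 mm) begins 54 mm behind the grasp point. The pads swing forward as they close: fully open they stand 13 mm farther back than shut.
Start: joints at [-1.433, 0.053, 1.613, -0, 1.476, -0.119], TCP at [0.159, -0.604, 0.22] pointing down, gripper open.
Joint ranges: [-3.01, 3.01], [-1.01, 2.22], [0.06, 2.58], [-1.02, 4.17], [0.09, 2.62], [-3.14, 3.14]. Speed limits (rad/s): [2.57, 2.57, 3.14, 3.14, 3.14, 3.14].

## Interface

Orientations are given as a 3x3 rotation matrix whose columns are the frame's x, y, z axes.
In Python, from cell import monitor, imaging, ctrl gives the robot as it stands. The module is installed in compiled form; this text tells all that it offers.
- The arm moves only by the tool drive_tool, never from a script. Its argument "moves" is a list of rows, each an object of numbers: "jaw": the closure in counts, from 0 (fully open) to 255 (shut); "tx", "ty", "tz": the shift along the tool's x, y, z in mm; "twist": the turn about the tool's z in degrees. A call has 1 to 10 rows; each row shifts and turns the commanded pose from where the row before left it, along the tool's axes as they then stand; what a row does not reach is not made up. A row lasts 1/12 s, in which the tool goes at most 41.7 mm and 7.16 degrees, less where a joint would pass 70% of its speed; a pose out of reach is approached as far as the arm can. A call is refused whole if a number of a shift passes 41.7 or a number of a turn 7.16, either way. A call with a gripper value outside its range is refused whole. The fingers move at their own pace and stop on an object; "squeeze" is the grip in N (left out, the last holds). Time passes only in rows, so rows that do not move let the fingers close. It gives the time, the measured TCP pose, the force, the opening and the grip force at its end, in the units of the state.
- monitor.sense(): the state, without advancing time (a new reading comes with each control period).
- imaging.get_image(name): name is "side" or "top"; returns the picture (400x640x3 uint8, red, green, blue); there is no depth.
- imaging.camera_model(name): a dict with "mtx" (3x3 intrinsics, pixels), "xyz" and "rotation" of the camera in the world. Camera axes: x right, y up, looking along -z (the intrinsics and any distortion apply to the point x, -y, -z); pixel columns grow to the right and rows downward; lengths in m; the calibration is good to about 2 mm. A picture is of the moment at which its call begins. camera_model takes no time and is no camera call.
- ctrl.hand_in(): hands the job in; it is judged then, once.
The state is a dict: "time": time; "joint_positions": joint angles; "qvel": joint speeds; "tau": joint torques, N m; "eef_pos": TCP position; "tcp_rot": TCP orientation; "contact_force": force on the tool from outside, world axes, zero at the start; "moment": the same for the moment, N m; "width": finger opening in m; "gripper_force": force on a finger pad.
Only numpy, scipy, OpenCV 4.12 (cv2) and the standard library are available. Lean on these libraries where they do the work, as an engineer would, in place of code of your own. Each camera call takes 0.05 s, during which the arm holds its last target. There are 200 camera calls.

## Working session

There is one attempt and no reset: what is moved stays moved. The work goes in short steps, Python scripts to look and compute and a tool call to move; the robot and the scene stay as the last step left them, time stands still between calls to the robot, and variables do not carry over. Pictures are saved under pics/ and viewed, at most 10 in all, crops included, and the job is handed in when it is done.

Besides the shell and the picture viewer there is one more tool, called after "Request:" as name(argument=value, ...), one argument or row to a line, values as JSON. drive_tool: Moves the arm, as the interface text tells. Its arguments: {"type":"object","properties":{"moves":{"type":"array","items":{"type":"object","properties":{"jaw":{"type":"number"},"tx":{"type":"number"},"ty":{"type":"number"},"tz":{"type":"number"},"twist":{"type":"number"}}}},"squeeze":{"type":"number"}},"required":["moves"]}

```bash
mkdir -p pics; python3 - <<'E'
from cell import monitor, imaging
import cv2
for n in("top","side"):
    cv2.imwrite(f"pics/{n}0.png",imaging.get_image(n)[:,:,::-1]); m=imaging.camera_model(n); print(n,m)
s=monitor.sense(); print(s["time"],s["tcp_rot"],s["width"],s["contact_force"])
E
```

```text
top {'mtx': array([[449.08842242,   0.        , 326.49228166],
       [  0.        , 449.08842242, 199.94487074],
       [  0.        ,   0.        ,   1.        ]]), 'xyz': array([0.40528653, 0.04730562, 0.88107452]), 'rotation': array([[ 0.02103934,  0.98449443, -0.17414955],
       [-0.99970057,  0.01853915, -0.01597103],
       [-0.0124948 ,  0.17443342,  0.98458969]])}
side {'mtx': array([[416.08612172,   0.        , 315.17039437],
       [  0.        , 416.08612172, 193.92753539],
       [  0.        ,   0.        ,   1.        ]]), 'xyz': array([ 0.46360803, -0.36528831,  0.63024997]), 'rotation': array([[ 0.97975922,  0.14832657, -0.13442878],
       [-0.20017362,  0.73113514, -0.65220544],
       [ 0.00154622,  0.66591339,  0.74602746]])}
0.1 [[ 9.67224976e-01  2.53920823e-01 -2.46920615e-04]
 [ 2.53920823e-01 -9.67223120e-01  1.91112274e-03]
 [ 2.46446531e-04 -1.91118393e-03 -9.99998143e-01]] 0.08580614894113442 [0.25944297 0.47960866 0.08998805]
```

View pics/top0.png

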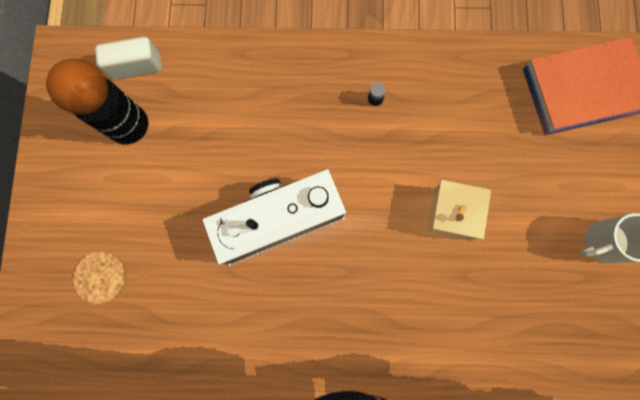

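View pics/side0.png

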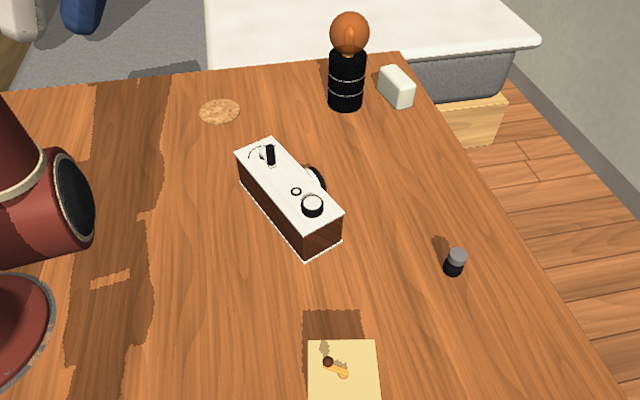

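The top view shows the camera box with corners near (205,217), (328,171), (345,214) and (222,264). Its crank handle is the black blob at about (252,224). The side view has the handle at about (270,155). The music box is at (462,210) in the top view.

```bash
cat > h.py <<'E'
import numpy as np, cv2
from cell import monitor, imaging
def ray(n,p):
    m=imaging.camera_model(n); v=np.linalg.solve(m["mtx"],[p[0],p[1],1.]); 
    return m["xyz"], m["rotation"]@(v*[1,-1,-1])
def plane(n,p,z):
    o,d=ray(n,p); return o+d*(z-o[2])/d[2]
def tri(a,b):
    (o,d),(q,e)=ray("top",a),ray("side",b); d=d/np.linalg.norm(d);e=e/np.linalg.norm(e)
    s,t=np.linalg.lstsq(np.c_[d,-e],q-o,rcond=None)[0]; A,B=o+s*d,q+t*e
    return (A+B)/2,np.linalg.norm(A-B)
def proj(n,X):
    m=imaging.camera_model(n); v=m["rotation"].T@(np.array(X)-m["xyz"]); u=m["mtx"]@(v*[1,-1,-1]); return u[:2]/u[2]
E
python3 - <<'E'
from h import *
def top_box(n,roi):
    im=cv2.imread(f"pics/{n}0.png"); x0,y0,x1,y1=roi
    m=np.zeros(im.shape[:2],np.uint8); hsv=cv2.cvtColor(im,cv2.COLOR_BGR2HSV)
    m[y0:y1,x0:x1]=((hsv[...,1]<60)&(hsv[...,2]>150))[y0:y1,x0:x1]*255
    c=max(cv2.findContours(m,0,2)[0],key=cv2.contourArea); h=cv2.convexHull(c)
    return cv2.approxPolyDP(h,8,True)[:,0]
for n,r in(("top",(195,160,355,275)),("side",(225,130,350,265))):
    b=top_box(n,r); print(n,b.tolist(),[plane(n,p,.09).round(3).tolist() for p in b])
a=cv2.imread("pics/top0.png")[160:275,195:355]; b=cv2.imread("pics/side0.png")[125:225,225:355]
a=cv2.resize(a,None,fx=3.8,fy=3.8,interpolation=cv2.INTER_CUBIC)[:,:]; b=cv2.resize(b,None,fx=4,fy=4,interpolation=cv2.INTER_CUBIC)
cv2.imwrite("pics/a.png",a);cv2.imwrite("pics/b.png",b)
E
```

```text
top [[328, 170], [344, 213], [217, 261], [204, 218]] [[0.6, 0.059, 0.09], [0.522, 0.028, 0.09], [0.433, 0.25, 0.09], [0.508, 0.278, 0.09]]
side [[344, 213], [303, 237], [234, 151], [271, 135]] [[0.6, 0.056, 0.09], [0.524, 0.021, 0.09], [0.431, 0.246, 0.09], [0.506, 0.279, 0.09]]
```

View pics/a.png

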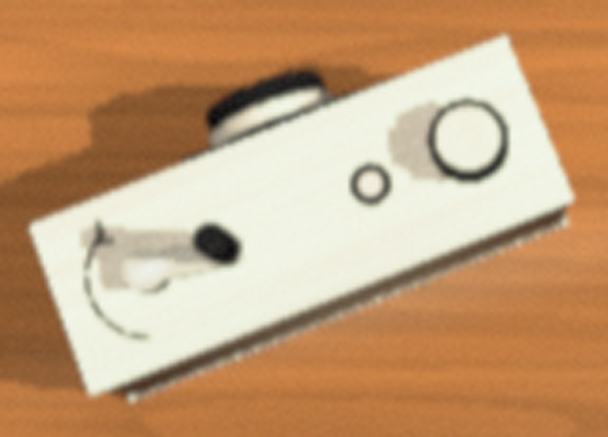

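View pics/b.png

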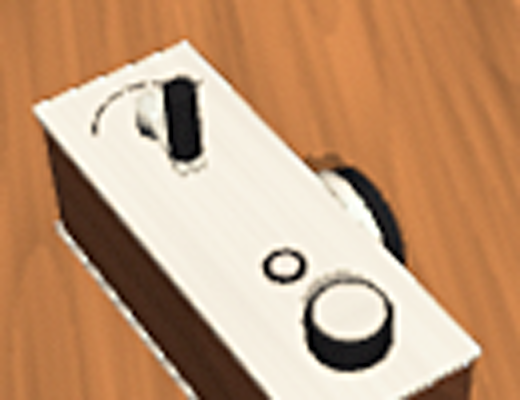

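The crops show the handle in the top view at crop (217,243), with its bottom at the lower right, and in the side view running from (180,82) down to (187,157). Corners seen in both views agree to about 5 mm, and the pin ring is at (371,183) in the top crop.

```bash
python3 - <<'E'
from h import *
C=np.array([.5155,.1525]); d=np.array([-.092,.222]); d/=np.linalg.norm(d); hub=C+.075*d; print("hub",hub,d)
cs={}
for n,(x0,y0,x1,y1) in {"top":(235,210,262,235),"side":(260,140,280,170)}.items():
    g=cv2.imread(f"pics/{n}0.png").max(2)[y0:y1,x0:x1]; m=((g<90)*255).astype(np.uint8)
    k,l,st,ce=cv2.connectedComponentsWithStats(m); i=1+st[1:,4].argmax(); cs[n]=ce[i]+[x0,y0]; print(n,cs[n],st[i])
P,e=tri(cs["top"],cs["side"]); print("handle mid",P,e,"r",np.linalg.norm(P[:2]-hub),"ang",np.degrees(np.arctan2(*(P[:2]-hub)[::-1])))
print("hub img",proj("top",[*hub,.104]),proj("side",[*hub,.104]))
for z in(.12,.125,.13): print(plane("top",cs["top"],z),plane("side",cs["side"],z))
s=monitor.sense();R=s["tcp_rot"];print(np.linalg.inv(R)@(np.r_[P[:2],.22]-s["eef_pos"])*1000)
E
```

```text
hub [0.48678686 0.22178604] [-0.3828418   0.92381392]
top [251.53947368 223.90789474] [11 10 12  9 76]
side [270.0974026  154.46103896] [  6   5   9  20 154]
handle mid [0.49526793 0.18617358 0.12350287] 0.0004600098849691187 r 0.036608417848483565 ang -76.60459307413606
hub img [232.89150539 229.84837747] [264.07073836 149.98293914]
[0.49591622 0.18683558 0.12      ] [0.49525573 0.18993851 0.12      ]
[0.49532082 0.18591891 0.125     ] [0.49494561 0.18449777 0.125     ]
[0.49472541 0.18500225 0.13      ] [0.49463549 0.17905704 0.13      ]
[ 5.26208110e+02 -6.78715501e+02  2.70686411e-01]
```

Request:
drive_tool(
  moves=[
    {"twist":7.1,"jaw":0},
    {"twist":7.1},
    {"twist":0.5},
    {"tx":25,"ty":-32},
    {"tx":25,"ty":-32},
    {"tx":25,"ty":-32},
    {"tx":25,"ty":-32},
    {"tx":25,"ty":-32},
    {"tx":25,"ty":-32},
    {"tx":25,"ty":-32},
  ],
  squeeze=40,
)

```text
invalid input
```

Request:
drive_tool(
  moves=[
    {"tx":11,"ty":-36},
    {"tx":11,"ty":-36},
    {"tx":11,"ty":-36},
    {"tx":11,"ty":-36},
    {"tx":11,"ty":-36},
    {"tx":11,"ty":-36},
    {"tx":11,"ty":-36},
    {"tx":11,"ty":-36},
    {"tx":11,"ty":-36},
    {"tx":11,"ty":-36},
  ],
)

```text
invalid input
```

Request:
drive_tool(
  moves=[
    {"tx":0,"ty":0,"tz":0,"twist":7.1,"jaw":0},
    {"tx":0,"ty":0,"tz":0,"twist":7.1,"jaw":0},
    {"tx":0,"ty":0,"tz":0,"twist":0.5,"jaw":0},
  ],
  squeeze=40,
)

```text
time: 0.35
eef_pos: [0.1587, -0.6041, 0.2192]
tcp_rot: [[1.0, -0.002, -0.0], [-0.002, -1.0, 0.001], [-0.0, -0.001, -1.0]]
contact_force: [0.3, 0.0, 0.3]
width: 0.0855
gripper_force: 0.0
```

Request:
drive_tool(
  moves=[
    {"tx":25,"ty":-32,"tz":0,"twist":0,"jaw":0},
    {"tx":25,"ty":-32,"tz":0,"twist":0,"jaw":0},
    {"tx":25,"ty":-32,"tz":0,"twist":0,"jaw":0},
    {"tx":25,"ty":-32,"tz":0,"twist":0,"jaw":0},
    {"tx":25,"ty":-32,"tz":0,"twist":0,"jaw":0},
    {"tx":25,"ty":-32,"tz":0,"twist":0,"jaw":0},
    {"tx":25,"ty":-32,"tz":0,"twist":0,"jaw":0},
    {"tx":11,"ty":-36,"tz":0,"twist":0,"jaw":0},
    {"tx":11,"ty":-36,"tz":0,"twist":0,"jaw":0},
    {"tx":11,"ty":-36,"tz":0,"twist":0,"jaw":0},
  ],
)

```text
time: 1.18
eef_pos: [0.3669, -0.2705, 0.2196]
tcp_rot: [[1.0, 0.003, -0.0], [0.003, -1.0, 0.0], [-0.0, -0.0, -1.0]]
contact_force: [0.4, -0.1, -0.1]
width: 0.0855
gripper_force: 0.0
```

Request:
drive_tool(
  moves=[
    {"tx":11,"ty":-36,"tz":0,"twist":0,"jaw":0},
    {"tx":11,"ty":-36,"tz":0,"twist":0,"jaw":0},
    {"tx":11,"ty":-36,"tz":0,"twist":0,"jaw":0},
    {"tx":11,"ty":-36,"tz":0,"twist":0,"jaw":0},
    {"tx":11,"ty":-36,"tz":0,"twist":0,"jaw":0},
    {"tx":11,"ty":-36,"tz":0,"twist":0,"jaw":0},
    {"tx":11,"ty":-36,"tz":0,"twist":0,"jaw":0},
    {"tx":11,"ty":-36,"tz":0,"twist":0,"jaw":0},
    {"tx":11,"ty":-36,"tz":0,"twist":0,"jaw":0},
    {"tx":11,"ty":-36,"tz":0,"twist":0,"jaw":0},
  ],
)

```text
time: 2.02
eef_pos: [0.4765, 0.0896, 0.2199]
tcp_rot: [[1.0, 0.004, 0.0], [0.004, -1.0, -0.0], [0.0, 0.0, -1.0]]
contact_force: [0.5, 0.2, 0.5]
width: 0.0854
gripper_force: 0.0
```

Request:
drive_tool(
  moves=[
    {"tx":6,"ty":-33,"tz":0,"twist":0,"jaw":0},
    {"tx":6,"ty":-33,"tz":0,"twist":0,"jaw":0},
    {"tx":7,"ty":-31,"tz":0,"twist":0,"jaw":0},
    {"tx":0,"ty":0,"tz":20,"twist":0,"jaw":90},
    {"tx":0,"ty":0,"tz":20,"twist":0,"jaw":90},
    {"tx":0,"ty":0,"tz":0,"twist":0,"jaw":90},
  ],
)

```text
time: 2.52
eef_pos: [0.4927, 0.1847, 0.1751]
tcp_rot: [[1.0, 0.004, -0.008], [0.004, -1.0, -0.002], [-0.008, 0.002, -1.0]]
contact_force: [-0.7, -0.8, -0.9]
width: 0.0549
gripper_force: 0.0
```

```bash
python3 - <<'E'
from h import *
a=imaging.get_image("side")[:,:,::-1][90:230,200:380]; b=imaging.get_image("top")[:,:,::-1][150:290,180:360]
cv2.imwrite("pics/c.png",cv2.resize(np.hstack([a,b]),None,fx=2.2,fy=2.2))
s=monitor.sense();print(s["eef_pos"],s["width"],s["joint_positions"])
E
```

```text
[0.49474349 0.18443028 0.17905064] 0.05583311676894315 [ 2.15832428e-01 -1.50620398e-01  1.87814149e+00 -1.16734614e-05
  1.41662779e+00  1.78471014e+00]
```

View pics/c.png

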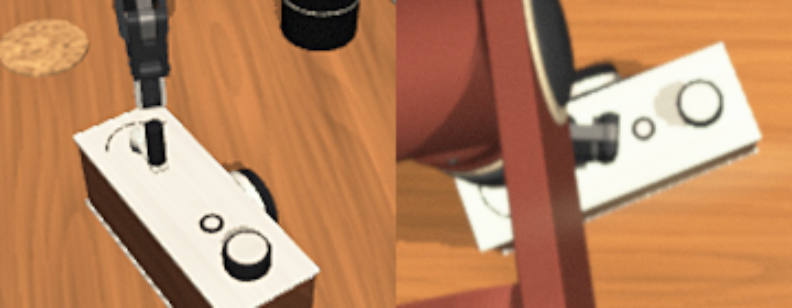

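The side crop at about (153,120) shows the fingers lined up right above the handle. I'll descend and close.

Request:
drive_tool(
  moves=[
    {"tx":0,"ty":-1,"tz":18,"twist":0,"jaw":90},
    {"tx":0,"ty":0,"tz":18,"twist":0,"jaw":90},
    {"tx":0,"ty":0,"tz":17,"twist":0,"jaw":90},
    {"tx":0,"ty":0,"tz":0,"twist":0,"jaw":90},
    {"tx":0,"ty":0,"tz":0,"twist":0,"jaw":255},
    {"tx":0,"ty":0,"tz":0,"twist":0,"jaw":255},
    {"tx":0,"ty":0,"tz":0,"twist":0,"jaw":255},
    {"tx":0,"ty":0,"tz":0,"twist":0,"jaw":255},
    {"tx":0,"ty":0,"tz":0,"twist":0,"jaw":255},
  ],
)

```text
time: 3.37
eef_pos: [0.497, 0.1854, 0.1293]
tcp_rot: [[1.0, 0.0, 0.004], [0.0, -1.0, -0.0], [0.004, 0.0, -1.0]]
contact_force: [-0.1, -2.9, 5.0]
width: 0.0125
gripper_force: 39.0
```

```bash
python3 - <<'E'
from h import *
a=imaging.get_image("side")[:,:,::-1][100:200,215:325]
cv2.imwrite("pics/d.png",cv2.resize(a,None,fx=5,fy=5,interpolation=cv2.INTER_CUBIC))
s=monitor.sense();print(s["eef_pos"],s["width"],s["contact_force"],s["moment"])
E
```

```text
[0.4969981  0.18541102 0.12920209] 0.01248877736269246 [-0.03916323 -2.28135527  6.90034087] [-0.46488909 -0.03625641  0.04418681]
```

View pics/d.png

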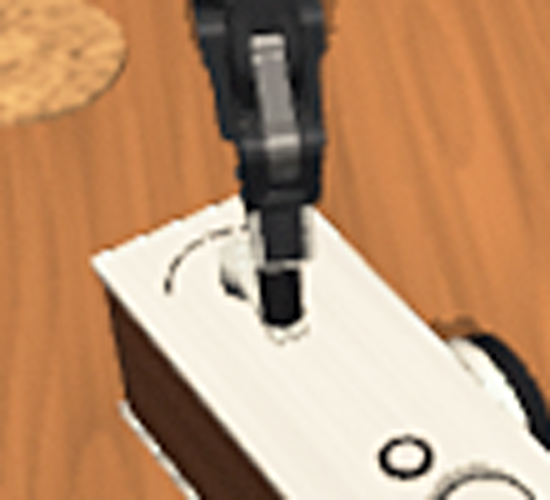

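The handle sits between the pads, with the near finger at (280,240) in front of it and the lower handle visible at (282,300). Next I work out the circle steps.

```bash
python3 - <<'E'
import numpy as np
t=np.radians(-75-10*np.arange(37)); x=np.round(38*np.cos(t),1);y=np.round(38*np.sin(t),1)
for i in range(36): print(i,round(x[i+1]-x[i],1),round(y[i]-y[i+1],1),end=' | ')
E
```

```text
0 -6.5 1.2 | 1 -6.6 0.0 | 2 -6.5 -1.2 | 3 -6.3 -2.3 | 4 -5.7 -3.3 | 5 -5.1 -4.2 | 6 -4.2 -5.1 | 7 -3.3 -5.7 | 8 -2.3 -6.3 | 9 -1.2 -6.5 | 10 0.0 -6.6 | 11 1.2 -6.5 | 12 2.3 -6.3 | 13 3.3 -5.7 | 14 4.2 -5.1 | 15 5.1 -4.2 | 16 5.7 -3.3 | 17 6.3 -2.3 | 18 6.5 -1.2 | 19 6.6 0.0 | 20 6.5 1.2 | 21 6.3 2.3 | 22 5.7 3.3 | 23 5.1 4.2 | 24 4.2 5.1 | 25 3.3 5.7 | 26 2.3 6.3 | 27 1.2 6.5 | 28 0.0 6.6 | 29 -1.2 6.5 | 30 -2.3 6.3 | 31 -3.3 5.7 | 32 -4.2 5.1 | 33 -5.1 4.2 | 34 -5.7 3.3 | 35 -6.3 2.3 |
```

Request:
drive_tool(
  moves=[
    {"tx":-6.5,"ty":1.2,"tz":0,"twist":0,"jaw":255},
    {"tx":-6.6,"ty":0,"tz":0,"twist":0,"jaw":255},
    {"tx":-6.5,"ty":-1.2,"tz":0,"twist":0,"jaw":255},
    {"tx":-6.3,"ty":-2.3,"tz":0,"twist":0,"jaw":255},
    {"tx":-5.7,"ty":-3.3,"tz":0,"twist":0,"jaw":255},
    {"tx":-5.1,"ty":-4.2,"tz":0,"twist":0,"jaw":255},
  ],
)

```text
time: 3.92
eef_pos: [0.4599, 0.1952, 0.1291]
tcp_rot: [[1.0, -0.0, 0.004], [-0.0, -1.0, -0.0], [0.004, 0.0, -1.0]]
contact_force: [3.1, -1.1, 5.6]
width: 0.0129
gripper_force: 39.4
```

Request:
drive_tool(
  moves=[
    {"tx":-4.2,"ty":-5.1,"tz":0,"twist":0,"jaw":255},
    {"tx":-3.3,"ty":-5.7,"tz":0,"twist":0,"jaw":255},
    {"tx":-2.3,"ty":-6.3,"tz":0,"twist":0,"jaw":255},
    {"tx":-1.2,"ty":-6.5,"tz":0,"twist":0,"jaw":255},
    {"tx":0,"ty":-6.6,"tz":0,"twist":0,"jaw":255},
    {"tx":1.2,"ty":-6.5,"tz":0,"twist":0,"jaw":255},
    {"tx":2.3,"ty":-6.3,"tz":0,"twist":0,"jaw":255},
    {"tx":3.3,"ty":-5.7,"tz":0,"twist":0,"jaw":255},
  ],
)

```text
time: 4.58
eef_pos: [0.4554, 0.2439, 0.1289]
tcp_rot: [[1.0, 0.001, 0.003], [0.001, -1.0, -0.001], [0.003, 0.001, -1.0]]
contact_force: [1.0, -5.8, 7.6]
width: 0.0123
gripper_force: 39.5
```

```bash
python3 - <<'E'
from h import *
a=imaging.get_image("side")[:,:,::-1][100:240,215:365]
cv2.imwrite("pics/e.png",cv2.resize(a,None,fx=4,fy=4,interpolation=cv2.INTER_CUBIC))
s=monitor.sense();print(s["eef_pos"],s["width"],s["contact_force"],s["moment"])
E
```

```text
[0.45605736 0.24480787 0.1289929 ] 0.012721250055999752 [ 1.52547736 -1.59236301  6.56150643] [-0.33980592 -0.38332911  0.02608079]
```

View pics/e.png

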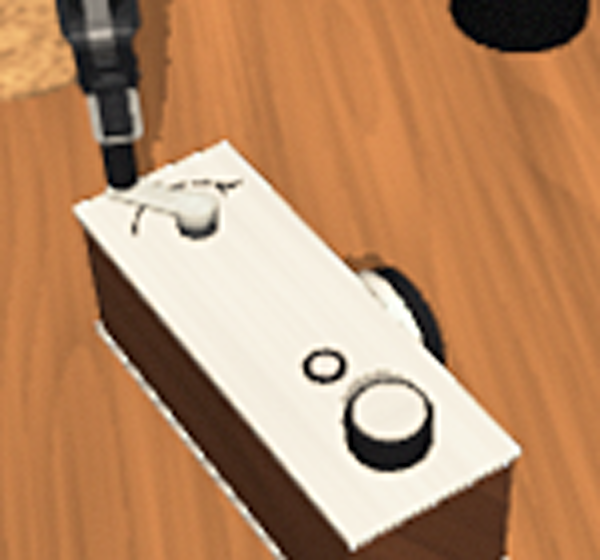

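The crank follows: its arm now points from the hub (200,205) to the handle at (122,185), and the pin ring at (325,366) is still flush. I'll continue.

Request:
drive_tool(
  moves=[
    {"tx":4.2,"ty":-5.1,"tz":0,"twist":0,"jaw":255},
    {"tx":5.1,"ty":-4.2,"tz":0,"twist":0,"jaw":255},
    {"tx":5.7,"ty":-3.3,"tz":0,"twist":0,"jaw":255},
    {"tx":6.3,"ty":-2.3,"tz":0,"twist":0,"jaw":255},
    {"tx":6.5,"ty":-1.2,"tz":0,"twist":0,"jaw":255},
    {"tx":6.6,"ty":0,"tz":0,"twist":0,"jaw":255},
    {"tx":6.5,"ty":1.2,"tz":0,"twist":0,"jaw":255},
    {"tx":6.3,"ty":2.3,"tz":0,"twist":0,"jaw":255},
    {"tx":5.7,"ty":3.3,"tz":0,"twist":0,"jaw":255},
    {"tx":5.1,"ty":4.2,"tz":0,"twist":0,"jaw":255},
  ],
)

```text
time: 5.47
eef_pos: [0.5127, 0.2507, 0.129]
tcp_rot: [[1.0, 0.001, 0.0], [0.001, -1.0, 0.004], [0.0, -0.004, -1.0]]
contact_force: [-3.4, 1.2, 7.6]
width: 0.0128
gripper_force: 39.5
```

Request:
drive_tool(
  moves=[
    {"tx":4.2,"ty":5.1,"tz":0,"twist":0,"jaw":255},
    {"tx":3.3,"ty":5.7,"tz":0,"twist":0,"jaw":255},
    {"tx":2.3,"ty":6.3,"tz":0,"twist":0,"jaw":255},
    {"tx":1.2,"ty":6.5,"tz":0,"twist":0,"jaw":255},
    {"tx":0,"ty":6.6,"tz":0,"twist":0,"jaw":255},
    {"tx":-1.2,"ty":6.5,"tz":0,"twist":0,"jaw":255},
    {"tx":-2.3,"ty":6.3,"tz":0,"twist":0,"jaw":255},
    {"tx":-3.3,"ty":5.7,"tz":0,"twist":0,"jaw":255},
    {"tx":-4.2,"ty":5.1,"tz":0,"twist":0,"jaw":255},
    {"tx":-5.1,"ty":4.2,"tz":0,"twist":0,"jaw":255},
  ],
)

```text
time: 6.3
eef_pos: [0.5093, 0.1913, 0.1292]
tcp_rot: [[1.0, 0.0, 0.006], [0.0, -1.0, 0.001], [0.006, -0.001, -1.0]]
contact_force: [4.4, -0.8, 6.5]
width: 0.0127
gripper_force: 39.4
```

Request:
drive_tool(
  moves=[
    {"tx":-5.7,"ty":3.3,"tz":0,"twist":0,"jaw":255},
    {"tx":-6.3,"ty":2.3,"tz":0,"twist":0,"jaw":255},
    {"tx":-6.5,"ty":1.2,"tz":0,"twist":0,"jaw":255},
    {"tx":-6.6,"ty":0,"tz":0,"twist":0,"jaw":255},
    {"tx":-6.5,"ty":-1.2,"tz":0,"twist":0,"jaw":255},
    {"tx":-6.3,"ty":-2.3,"tz":0,"twist":0,"jaw":255},
    {"tx":-5.7,"ty":-3.3,"tz":0,"twist":0,"jaw":255},
    {"tx":-5.1,"ty":-4.2,"tz":0,"twist":0,"jaw":255},
    {"tx":-4.2,"ty":-5.1,"tz":0,"twist":0,"jaw":255},
    {"tx":-3.3,"ty":-5.7,"tz":0,"twist":0,"jaw":255},
  ],
)

```text
time: 7.13
eef_pos: [0.4519, 0.2067, 0.129]
tcp_rot: [[1.0, 0.0, 0.003], [0.0, -1.0, 0.001], [0.003, -0.001, -1.0]]
contact_force: [2.2, 0.1, 7.2]
width: 0.0125
gripper_force: 39.5
```

Request:
drive_tool(
  moves=[
    {"tx":-2.3,"ty":-6.3,"tz":0,"twist":0,"jaw":255},
    {"tx":-1.2,"ty":-6.5,"tz":0,"twist":0,"jaw":255},
    {"tx":0,"ty":-6.6,"tz":0,"twist":0,"jaw":255},
    {"tx":1.2,"ty":-6.5,"tz":0,"twist":0,"jaw":255},
    {"tx":2.3,"ty":-6.3,"tz":0,"twist":0,"jaw":255},
    {"tx":3.3,"ty":-5.7,"tz":0,"twist":0,"jaw":255},
  ],
)

```text
time: 7.63
eef_pos: [0.4557, 0.2444, 0.1289]
tcp_rot: [[1.0, 0.001, 0.004], [0.001, -1.0, -0.0], [0.004, 0.0, -1.0]]
contact_force: [2.4, -2.2, 6.7]
width: 0.0126
gripper_force: 39.5
```

```bash
python3 - <<'E'
from h import *
a=imaging.get_image("side")[:,:,::-1][100:240,215:365]
cv2.imwrite("pics/f.png",cv2.resize(a,None,fx=4,fy=4,interpolation=cv2.INTER_CUBIC))
s=monitor.sense();print(s["eef_pos"],s["width"],s["contact_force"],s["moment"])
E
```

```text
[0.45625816 0.24499552 0.12899535] 0.012564569738065131 [ 1.76529764 -1.84737088  6.77217425] [-0.18535073 -0.43046714  0.00373896]
```

View pics/f.png

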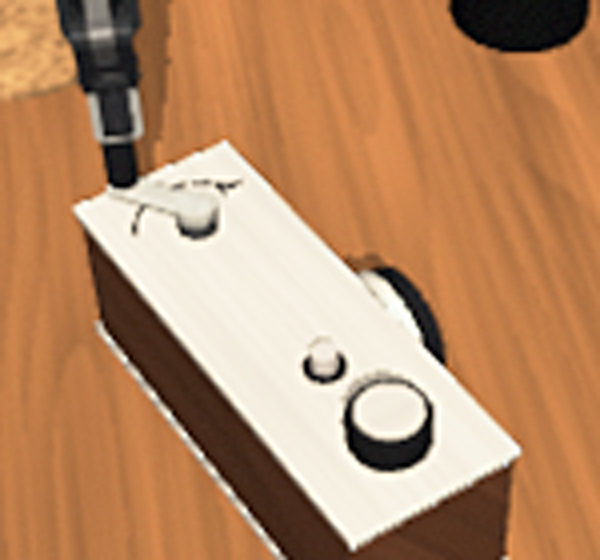

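The pin is up at (323,352), standing proud of its ring. About 8.73 rad has been turned, so the joint lies between 8.7 and 11.3. Releasing.

Request:
drive_tool(
  moves=[
    {"tx":0,"ty":0,"tz":0,"twist":0,"jaw":90},
    {"tx":0,"ty":0,"tz":0,"twist":0,"jaw":90},
    {"tx":0,"ty":0,"tz":0,"twist":0,"jaw":90},
    {"tx":0,"ty":0,"tz":0,"twist":0,"jaw":90},
    {"tx":0,"ty":0,"tz":-15,"twist":0,"jaw":90},
    {"tx":0,"ty":0,"tz":-25,"twist":0,"jaw":90},
    {"tx":0,"ty":0,"tz":-30,"twist":0,"jaw":90},
    {"tx":0,"ty":0,"tz":-20,"twist":0,"jaw":90},
    {"tx":0,"ty":0,"tz":0,"twist":0,"jaw":90},
    {"tx":0,"ty":0,"tz":0,"twist":0,"jaw":90},
  ],
)

```text
time: 8.52
eef_pos: [0.455, 0.2443, 0.2181]
tcp_rot: [[1.0, 0.0, 0.002], [0.0, -1.0, 0.001], [0.002, -0.001, -1.0]]
contact_force: [0.0, 0.4, -0.2]
width: 0.0554
gripper_force: 0.0
```

```bash
python3 - <<'E'
from h import *
for i in range(2):
    a=imaging.get_image("side")[:,:,::-1][60:240,215:365]
    cv2.imwrite(f"pics/g{i}.png",cv2.resize(a,None,fx=3,fy=3,interpolation=cv2.INTER_CUBIC))
s=monitor.sense();print(s["time"],s["eef_pos"],s["width"],s["contact_force"])
E
```

```text
8.6167 [0.45370846 0.2437339  0.2153565 ] 0.055155613450879604 [ 0.13824041 -0.33676066  0.7367482 ]
```

View pics/g1.png

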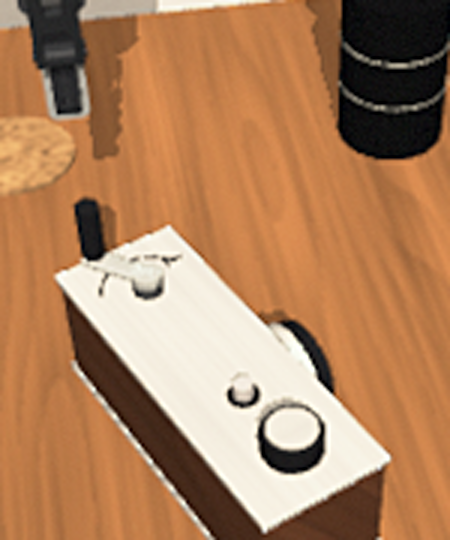

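The handle stands free at (90,230), the gripper is well above it, and the pin is up at (242,385).

```bash
python3 -c "
from cell import ctrl
print(ctrl.hand_in())"
```

```text
the job is handed in; nothing more can be done
None
```

I rewound the film about 8.7 rad clockwise until the pin popped up, then released the crank, moved the gripper clear without going near the music box, and handed the job in at about 9 s (no verdict was returned).

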